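# Release the tan circuit board from its clamp fixture

### The job

One of the two clamp fixtures on the soldering table holds the tan circuit board with the blue relay. Swing that fixture's clamp bar up by its red grip until it stands upright, and only then slide the tan board along the bed towards the orange lip until the whole board is out from under the place where the bar comes down, lying flat and straight on the bed and let go, with the bar left upright. Do not lift the board off the bed, and leave the other fixture's green board where it is.

Things in the scene. Friction and masses are not known exactly. Their poses are not given: they have to be found in the camera images.
- tan_fixture: Fixed aluminium fixture holding the tan board; its twin holds the green one. Origin: underside centre, on the table; z up, +x from orange front lip to rear stop. Bed 250 (x) x 98 mm, top at z 24; 4 mm side rails 80 mm apart inside; 6 mm lip, inner face at x -112. Steel clamp bar lies across it along y, covering x 42 to 58; hinge axis parallel to x at y +62, z 34 mm.
- tan_bar (a joint): Clamp bar angle, rad: 0 down, 1.57 upright, stop 1.7; grows as the red grip swings up. Stiff hinge (about 2 N at the grip), stays where left. Red grip at the bar's free end, beside the bed: 14 (x) x 36 (y) x 24 mm high, centre at x 50, y -88, z 40 mm in the fixture's frame when down, 150 mm from the hinge. While down, the bar blocks the board's parts.
- tan_relay (a point): Centre of the blue relay on the tan board: 28 (x) x 14 (y) x 20 mm high, fixed on the board; grip it across y. Axes: +x to the board's rear, z up. Board 110 x 70 x 3 mm, 70 g, flat on the bed; its top is 10 mm below this point, front edge 20 mm ahead (-x), rear edge 90 mm behind. At the start about x 10, y 0, z 37 mm in the fixture's frame, in front of the bar.
- green_relay (a point): Centre of the white relay on the dark green board in the other fixture (same sizes). It is to stay where it is.
Mind the look-alikes: they are no part of the job. Leave any pink or purple look-alike of the part that bears tan_relay alone.

How it is judged:
By the outcome, as a careful person would: the job done as asked, in the order asked, and still so for the second after the job is handed in, with the robot touching nothing.
It also fails if it takes over 51 s, if anything falls off the work surface, if the arm or the gripper's body presses on something with over 40 N, if the wrist force passes 120 N, or if a joint passes its speed limit or range.

### The arm

A 6-joint arm with a two-finger parallel gripper is mounted at the origin on the work surface. World frame = base frame: x ahead of the robot, y to its left, z up, the work surface at z = 0. Lengths are in m, angles in rad, forces in N, time in s.
With the tool pointing down it reaches from about 0.35 to 0.85 m from the base axis. Payload 8.1 kg.
Tool frame: the origin (TCP) lies on the centre line of the jaws, within the pads' length; the fingertips stand 19 mm ahead of it and the grasp point (between the pads) is the TCP (robot.tips_ahead is the distance from the TCP to the fingertips, in m); y points along the fingers, z is the direction in which the jaws open and shut, and the axes are right-handed (so a half turn about y gives the same grasp; the last joint's range is limited). The gripper opens to 93 mm and grips with 3 to 60 N. Pads are 15 mm wide; open, the fingers measure 128 mm over their backs; the gripper's body (75 mm by 188 mm) begins 65 mm behind the grasp point.
Start: joints at [1.126, 0.13, 1.488, -0, 1.523, -0.085], TCP at [0.211, 0.562, 0.238] pointing down, gripper open.
Joint ranges: [-2.96, 2.96], [-0.89, 2.26], [0.02, 2.5], [-1.34, 4.48], [0, 2.73], [-2.66, 2.66]. Speed limits (rad/s): [2.39, 2.39, 2.79, 3.14, 3.14, 3.14].

### API

Orientations are given as a rotation vector (axis times angle).
In Python, from plant import robot, imaging, models gives the robot as it stands.
- The arm moves only by the tool carry_out, never from a script. Its argument "motion" is one flat list of numbers, 7 for each row, row after row: the shift along the tool's x, y, z in m, then the turn, a rotation vector about the tool's x, y, z in degrees, then the opening, from -1 (shut) to 1 (fully open). A call has exactly 5 rows; each row shifts and turns the pose as measured when the row begins, along the tool's axes as they then stand; what a row does not reach is not made up. A row lasts 1/10 s, in which the tool goes at most 50 mm and 8.59 degrees, less where a joint would pass 70% of its speed; a pose out of reach is approached as far as the arm can. A call is refused whole if a number of a shift passes 0.05 or a number of a turn 8.59, either way. A call with a gripper value outside its range is refused whole. The fingers move at their own pace and stop on an object; "squeeze" is the grip in N (left out, the last holds). Time passes only in rows, so rows that do not move let the fingers close, or fill a call up. It gives the time, the measured TCP pose, the force and the opening at its end, in the units of the state.
- robot.read_state(): the state, without advancing time (a new reading comes with each control period).
- imaging.read_camera(name): name is "side" or "top"; returns the picture (384x512x3 uint8, blue, green, red); there is no depth.
- imaging.camera_model(name): a dict with "K" (3x3 intrinsics, pixels), "position" and "orientation" of the camera in the world. Camera axes: x right, y down, z forward; pixel columns grow to the right and rows downward; lengths in m; the calibration is good to about 2 mm. A picture is of the moment at which its call begins. camera_model takes no time and is no camera call.
- robot.close_job(): hands the job in, once; it reports no verdict.
Trained networks look in the newest picture that a camera, given by its name, has taken for a name from the list of things; names that differ only in an ending like _2 or _b are one class to them, and where a whole thing is asked for, a point or a joint stands for the part that bears it (a point fixed in the world has none). Each returns a list of dicts, best first, with "confidence" (0 to 1); they miss things now and then, are a little off and sometimes report something else, mostly with a low value. They report only what shows in the picture. A call takes as long as a camera call. They do not tell look-alikes from the thing itself.
- models.outline_of(camera, thing): "pixels" (384x512 bool, what is visible of it) and "pixel" ([column, row] in pixels, amid what is visible of it).
The state is a dict: "t": time; "q": joint angles; "dq": joint speeds; "joint_torque": joint torques, N m; "tool_pos": TCP position; "orientation": TCP orientation; "force": force on the tool from outside, world axes, zero at the start; "wrist_torque": the same for the moment, N m; "opening": finger opening in m.
Only numpy, scipy, OpenCV 4.12 (cv2) and the standard library are available. Lean on these libraries where they do the work, as an engineer would, in place of code of your own. Each camera call takes 0.05 s, during which the arm holds its last target.

## Working session

There is one attempt and no reset: what is moved stays moved. The work goes in short steps, Python scripts to look and compute and a tool call to move; the robot and the scene stay as the last step left them, time stands still between calls to the robot, and variables do not carry over. Pictures are saved under pics/ and viewed, and the job is handed in when it is done.

Besides the shell and the picture viewer there is one more tool, called after ">>>" as name(argument=value, ...) on one line, values as JSON. carry_out: Moves the arm, as the interface text tells. Its arguments: {"type":"object","properties":{"motion":{"type":"array","items":{"type":"number"}},"squeeze":{"type":"number"}},"required":["motion"]}

```bash
mkdir -p pics; python3 - <<'E'
from plant import robot, imaging, models
import cv2,numpy as np
for n in ("top","side"):
    im=imaging.read_camera(n); cv2.imwrite(f"pics/{n}0.png",im)
    c=imaging.camera_model(n); print(n,c)
s=robot.read_state(); print({k:np.round(v,3) for k,v in s.items()})
E
```

```text
top {'K': array([[358.27731461,   0.        , 260.54261156],
       [  0.        , 358.27731461, 189.17142245],
       [  0.        ,   0.        ,   1.        ]]), 'position': array([0.41817707, 0.06764998, 0.80152574]), 'orientation': array([-2.19597449,  2.13680434, -0.1465558 ])}
side {'K': array([[454.57219824,   0.        , 251.59920667],
       [  0.        , 454.57219824, 188.15460531],
       [  0.        ,   0.        ,   1.        ]]), 'position': array([ 0.20610352, -0.46178838,  0.6461809 ]), 'orientation': array([-2.25611708,  0.64261066, -0.2554588 ])}
{'t': np.float64(0.1), 'q': array([ 1.126,  0.131,  1.489,  0.   ,  1.523, -0.085]), 'dq': array([ 0.001, -0.001, -0.006, -0.   , -0.   , -0.001]), 'joint_torque': array([ 2.0000e-03, -5.6134e+01, -4.9310e+01,  7.7000e-02,  2.9000e-02,
       -0.0000e+00]), 'tool_pos': array([0.211, 0.561, 0.237]), 'orientation': array([-1.554,  0.283, -0.282]), 'force': array([ 0.128, -0.283,  0.351]), 'wrist_torque': array([-0.012,  0.011, -0.004]), 'opening': np.float64(0.093)}
```

View pics/top0.png

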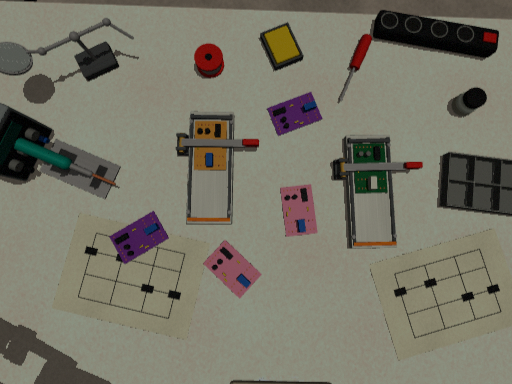

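View pics/side0.png

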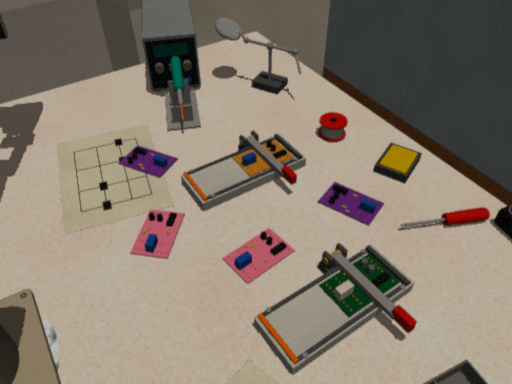

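```bash
python3 - <<'E'
from plant import robot, imaging, models
import cv2,numpy as np
for n,(x0,y0,w,h) in (("top",(165,100,110,135)),("side",(170,120,150,95))):
    im=cv2.imread(f"pics/{n}0.png")
    for th in ("tan_fixture","tan_bar","tan_relay"):
        imaging.read_camera(n) if th=="tan_fixture" else 0
        for d in models.outline_of(n,th)[:3]:
            p=d["pixels"]; ys,xs=np.nonzero(p); print(n,th,round(d["confidence"],2),np.round(d["pixel"],1),p.sum(),xs.min(),xs.max(),ys.min(),ys.max())
    k=4 if n=="top" else 5
    cv2.imwrite(f"pics/{n}0c.png",cv2.resize(im[y0:y0+h,x0:x0+w],None,fx=k,fy=k,interpolation=cv2.INTER_CUBIC))
E
```

```text
top tan_fixture 0.75 [209.8 177. ] 4328 176 258 111 224
top tan_bar 0.82 [220.1 144.1] 692 179 259 138 148
top tan_relay 0.93 [298.  114.9] 1427 268 321 93 135
top tan_relay 0.71 [212.3 151.5] 1345 193 226 120 170
top tan_relay 0.7 [232.7 269.5] 1583 205 260 242 296
side tan_fixture 0.64 [235.6 172.3] 4069 181 305 132 210
side tan_bar 0.65 [271.2 164. ] 635 241 296 136 184
side tan_bar 0.54 [234.9 173.3] 4361 180 305 132 211
side tan_relay 0.75 [258.7 158. ] 858 234 292 141 175
side tan_relay 0.71 [258.1 257.6] 2013 223 294 229 284
side tan_relay 0.66 [158.1 235.6] 1655 132 182 211 258
```

View pics/top0c.png

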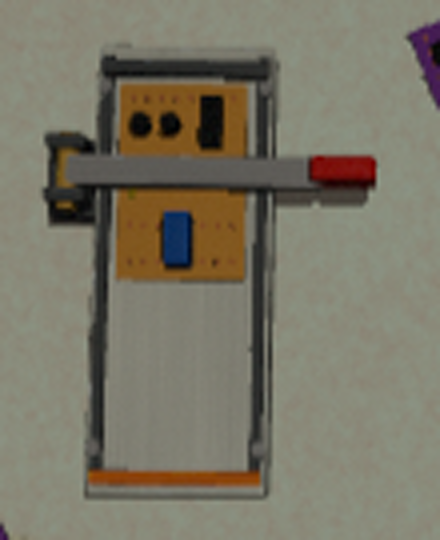

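View pics/side0c.png

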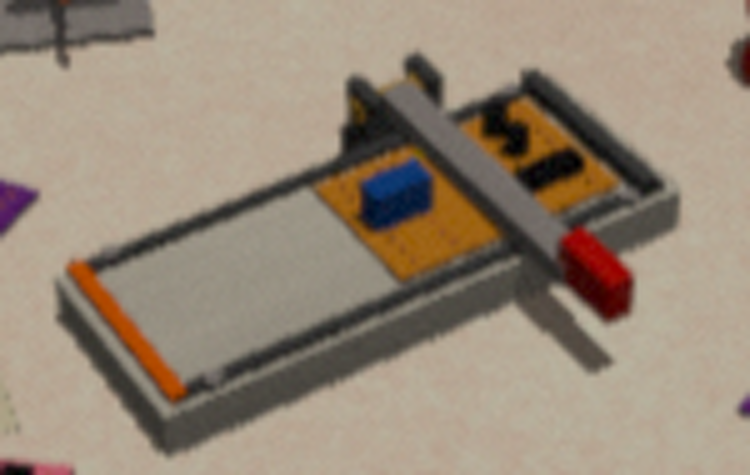

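```bash
cat > h.py <<'E'
import numpy as np,cv2
from scipy.spatial.transform import Rotation as R
from scipy.optimize import least_squares
from plant import imaging,robot
C={n:imaging.camera_model(n) for n in("top","side")}
def proj(n,P):
    c=C[n];p=R.from_rotvec(c["orientation"]).inv().apply(np.atleast_2d(P)-c["position"])
    q=p@c["K"].T;return q[:,:2]/q[:,2:]
def ray(n,uv,z):
    c=C[n];d=R.from_rotvec(c["orientation"]).apply(np.linalg.inv(c["K"])@[uv[0],uv[1],1]);p=c["position"];return p+d*(z-p[2])/d[2]
def F(p,L): # fixture->world
    return R.from_euler("z",p[2]).apply(np.atleast_2d(L))+[p[0],p[1],0]
E
python3 - <<'E'
from h import *
T=[((-125,49,24),(87,490)),((-125,-49,0),(267,497)),((125,49,24),(103,50)),((125,-49,24),(275,52)),((-10,35,27),(117,279)),((-10,-35,27),(245,280)),((50,-88,52),(342,168)),((10,0,47),(177,237)),((100,35,27),(118,84)),((100,-35,27),(248,86)),((-115,0,26),(175,478))]
S=[((-125,-49,0),(167,455)),((-125,-49,24),(165,428)),((-125,49,24),(60,280)),((125,-49,24),(680,192)),((-10,35,27),(315,187)),((-10,-35,27),(405,280)),((50,-88,40),(597,273)),((10,0,37),(397,195)),((100,-35,27),(618,186))]
A=np.array([t[0] for t in T])/1e3;a=np.array([t[1] for t in T])/4+[165,100]
B=np.array([t[0] for t in S])/1e3;b=np.array([t[1] for t in S])/5+[170,120]
f=lambda p:np.r_[(proj("top",F(p,A))-a),(proj("side",F(p,B))-b)].ravel()
r=least_squares(f,[.45,.2,0],loss="soft_l1");print(r.x);print(np.round(f(r.x).reshape(-1,2),1))
p=r.x
print("grip",F(p,[.05,-.088,.04]),"relay",F(p,[.01,0,.037]),"hinge",F(p,[.05,.062,.034]))
E
```

```text
[0.56097196 0.16736177 0.01867403]
[[ 0.   0.1]
 [ 1.2 -1. ]
 [-0.4 -2.1]
 [ 0.5 -2. ]
 [ 0.4  0. ]
 [ 0.5  0.1]
 [ 0.7 -1.3]
 [ 0.6 -0.2]
 [ 1.6 -0.1]
 [ 0.7 -0.2]
 [ 0.8 -1.4]
 [-0.1  0.6]
 [-0.8 -2.6]
 [-2.2 -1.4]
 [-0.1 -1.3]
 [-1.7 -0.1]
 [-2.2 -0.3]
 [-1.1  0. ]
 [-1.5  0.2]
 [-1.  -0.6]]
grip [[0.61260646 0.08031076 0.04      ]] relay [[0.57097021 0.1675485  0.037     ]] hinge [[0.60980552 0.2302846  0.034     ]]
```

```bash
cat >> h.py <<'E'
P0=np.array([0.56097,0.16736,0.01867])
def cur():
    s=robot.read_state();return s,np.array(s["tool_pos"]),R.from_rotvec(s["orientation"])
def tool(approach,jaw):
    y=np.array(approach,float);y/=np.linalg.norm(y);z=np.array(jaw,float);z-=y*(z@y);z/=np.linalg.norm(z)
    return R.from_matrix(np.c_[np.cross(y,z),y,z])
def rows(p,r,poses):
    for (tp,tr) in poses:
        d=r.inv().apply(np.array(tp)-p);w=(r.inv()*tr).as_rotvec(degrees=True)
        print(", ".join(f"{v:.4f}" for v in d),", "," ".join(f"{v:.2f}," for v in w)); p,r=np.array(tp),tr
def line(p,r,tp,tr,n):
    w=(r.inv()*tr).as_rotvec()
    return [(p+(np.array(tp)-p)*k/n, r*R.from_rotvec(w*k/n)) for k in range(1,n+1)]
def fx(p=P0):return R.from_euler("z",p[2])
def show():
    s,p,r=cur();print("t",round(s["t"],2),"p",p.round(4),"open",round(s["opening"],4),"f",np.round(s["force"],1));print(r.as_matrix().round(3).tolist());print(np.round(s["q"],3))
E
python3 - <<'E'
from h import *
show()
s,p,r=cur()
t=np.radians(40)
for sg in(1,-1):
    tr=fx()*tool((0,np.sin(t),-np.cos(t)),(sg,0,0)); print(sg,(r.inv()*tr).as_rotvec(degrees=True).round(1), np.linalg.norm((r.inv()*tr).as_rotvec(degrees=True)))
tr=fx()*tool((0,np.sin(t),-np.cos(t)),(1,0,0))
g=F(P0,[.05,-.088,.04])[0]; a=tr.as_matrix()[:,1]
rows(p,r,line(p,r,g-.12*a,tr,15))
E
```

```text
t 0.5 p [0.2112 0.5616 0.2376] open 0.093 f [-0.1 -0.2 -0.1]
[[0.936, -0.0, 0.352], [-0.352, -0.0, 0.936], [0.0, -1.0, -0.0]]
[ 1.126  0.13   1.488 -0.     1.523 -0.085]
1 [23.8 65.4 35.1] 77.91943736541795
-1 [  38.8 -106.5  -26.3] 116.31585674466348
0.0382, 0.0070, -0.0254 ,  1.59, 4.36, 2.34,
0.0403, 0.0048, -0.0226 ,  1.59, 4.36, 2.34,
0.0421, 0.0025, -0.0195 ,  1.59, 4.36, 2.34,
0.0435, 0.0003, -0.0163 ,  1.59, 4.36, 2.34,
0.0446, -0.0019, -0.0129 ,  1.59, 4.36, 2.34,
0.0453, -0.0041, -0.0094 ,  1.59, 4.36, 2.34,
0.0457, -0.0061, -0.0058 ,  1.59, 4.36, 2.34,
0.0457, -0.0081, -0.0022 ,  1.59, 4.36, 2.34,
0.0453, -0.0100, 0.0016 ,  1.59, 4.36, 2.34,
0.0446, -0.0117, 0.0053 ,  1.59, 4.36, 2.34,
0.0436, -0.0133, 0.0090 ,  1.59, 4.36, 2.34,
0.0422, -0.0148, 0.0126 ,  1.59, 4.36, 2.34,
0.0404, -0.0161, 0.0162 ,  1.59, 4.36, 2.34,
0.0384, -0.0172, 0.0197 ,  1.59, 4.36, 2.34,
0.0360, -0.0181, 0.0230 ,  1.59, 4.36, 2.34,
```

>>> carry_out(motion=[0.038,0.005,-0.025,1.6,4.4,2.3,1,0.04,0.003,-0.023,1.6,4.4,2.3,1,0.042,0.001,-0.02,1.6,4.4,2.3,1,0.043,0,-0.016,1.6,4.4,2.3,1,0.045,-0.002,-0.013,1.6,4.4,2.3,1])

```text
t: 1.0
tool_pos: [0.3437, 0.3762, 0.2071]
orientation: [-1.304, 0.702, -0.427]
force: [1.2, 0.5, 0.4]
opening: 0.0929
```

```bash
cat > a.py <<'E'
from h import *
import sys
show();s,p,r=cur()
t=np.radians(40)
tr=fx()*tool((0,np.sin(t),-np.cos(t)),(1,0,0))
g=F(P0,[.05,-.088,.04])[0]; a=tr.as_matrix()[:,1]
rows(p,r,line(p,r,g-float(sys.argv[1])*a,tr,int(sys.argv[2])))
E
python3 a.py .12 10
```

```text
t 1.0 p [0.3437 0.3762 0.2071] open 0.0929 f [1.2 0.5 0.4]
[[0.724, -0.097, 0.683], [-0.651, 0.231, 0.723], [-0.228, -0.968, 0.104]]
[ 0.552 -0.179  1.87   0.253  1.417 -0.308]
0.0456, -0.0040, -0.0093 ,  1.55, 4.35, 2.29,
0.0459, -0.0060, -0.0057 ,  1.55, 4.35, 2.29,
0.0460, -0.0079, -0.0020 ,  1.55, 4.35, 2.29,
0.0456, -0.0098, 0.0017 ,  1.55, 4.35, 2.29,
0.0449, -0.0115, 0.0055 ,  1.55, 4.35, 2.29,
0.0439, -0.0131, 0.0092 ,  1.55, 4.35, 2.29,
0.0425, -0.0145, 0.0128 ,  1.55, 4.35, 2.29,
0.0408, -0.0158, 0.0164 ,  1.55, 4.35, 2.29,
0.0387, -0.0169, 0.0198 ,  1.55, 4.35, 2.29,
0.0364, -0.0178, 0.0232 ,  1.55, 4.35, 2.29,
```

>>> carry_out(motion=[0.046,-0.006,-0.009,1.6,4.4,2.3,1,0.046,-0.008,-0.006,1.6,4.4,2.3,1,0.046,-0.009,-0.002,1.6,4.4,2.3,1,0.046,-0.01,0.002,1.6,4.4,2.3,1,0.045,-0.0115,0.0055,1.6,4.4,2.3,1])

```text
t: 1.5
tool_pos: [0.4844, 0.1782, 0.1759]
orientation: [-0.997, 1.101, -0.568]
force: [0.7, 0.6, -0.3]
opening: 0.093
```

```bash
python3 a.py .12 5
```

```text
t 1.5 p [0.4844 0.1782 0.1759] open 0.093 f [ 0.7  0.6 -0.3]
[[0.381, -0.085, 0.921], [-0.8, 0.469, 0.374], [-0.464, -0.879, 0.11]]
[-0.08  -0.023  1.843  0.482  1.473 -0.579]
0.0419, -0.0109, 0.0098 ,  1.31, 4.20, 2.17,
0.0407, -0.0122, 0.0131 ,  1.31, 4.20, 2.17,
0.0391, -0.0134, 0.0163 ,  1.31, 4.20, 2.17,
0.0373, -0.0144, 0.0194 ,  1.31, 4.20, 2.17,
0.0352, -0.0153, 0.0224 ,  1.31, 4.20, 2.17,
```

>>> carry_out(motion=[0.042,-0.011,0.01,1.3,4.2,2.2,1,0.041,-0.012,0.013,1.3,4.2,2.2,1,0.039,-0.0135,0.016,1.3,4.2,2.2,1,0.037,-0.0145,0.0195,1.3,4.2,2.2,1,0.035,-0.015,0.0225,1.3,4.2,2.2,1])

```text
t: 2.0
tool_pos: [0.6188, -0.0081, 0.1311]
orientation: [-0.674, 1.464, -0.674]
force: [1.5, 0.3, 0.3]
opening: 0.093
```

```bash
python3 a.py .04 5;python3 - <<'E'
from h import *
for n in("top","side"):
    cv2.imwrite(f"pics/{n}1.png",imaging.read_camera(n))
E
```

```text
t 2.0 p [ 0.6188 -0.0081  0.1311] open 0.093 f [1.5 0.3 0.3]
[[-0.0, -0.0, 1.0], [-0.76, 0.65, 0.0], [-0.65, -0.76, -0.001]]
[-0.449  0.457  1.461  0.626  1.578 -0.559]
-0.0017, 0.0174, -0.0011 ,  -0.13, -0.17, -0.11,
-0.0017, 0.0173, -0.0011 ,  -0.13, -0.17, -0.11,
-0.0017, 0.0173, -0.0011 ,  -0.13, -0.17, -0.11,
-0.0018, 0.0173, -0.0010 ,  -0.13, -0.17, -0.11,
-0.0018, 0.0173, -0.0010 ,  -0.13, -0.17, -0.11,
```

View pics/side1.png

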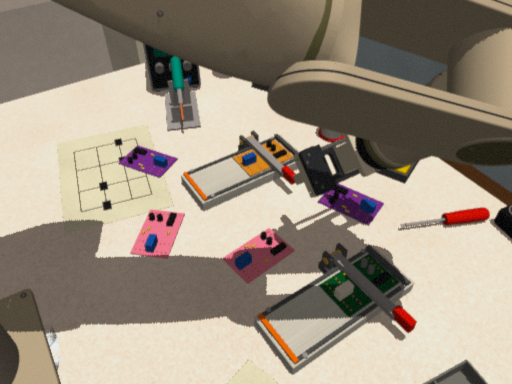

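View pics/top1.png

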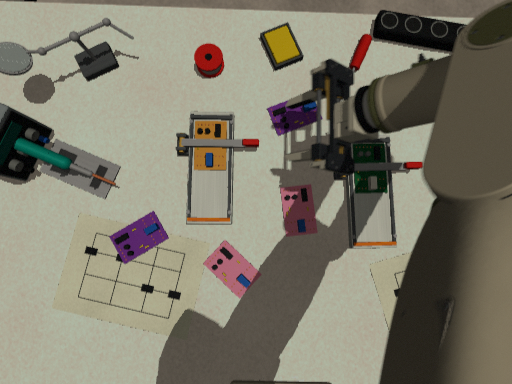

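>>> carry_out(motion=[-0.0015,0.017,-0.001,0,0,0,1,-0.0015,0.017,-0.001,0,0,0,1,-0.0015,0.017,-0.001,0,0,0,1,-0.0015,0.017,-0.001,0,0,0,1,-0.0015,0.017,-0.001,0,0,0,1])

```text
t: 2.6
tool_pos: [0.6119, 0.0573, 0.0648]
orientation: [-0.676, 1.465, -0.675]
force: [-0.2, -0.9, -0.0]
opening: 0.0928
```

```bash
python3 a.py .0 4;python3 - <<'E'
from h import *
for n in("top","side"):
    im=imaging.read_camera(n)
    x,y=(200,90) if n=="top" else (220,120)
    cv2.imwrite(f"pics/{n}2.png",cv2.resize(im[y:y+100,x:x+140],None,fx=4,fy=4,interpolation=cv2.INTER_CUBIC))
E
```

```text
t 2.6 p [0.6119 0.0573 0.0648] open 0.0928 f [-0.2 -0.9 -0. ]
[[-0.002, -0.001, 1.0], [-0.761, 0.649, -0.0], [-0.649, -0.761, -0.002]]
[-0.359  0.481  1.564  0.66   1.427 -0.569]
-0.0004, 0.0085, 0.0002 ,  -0.15, -0.23, -0.11,
-0.0004, 0.0085, 0.0002 ,  -0.15, -0.23, -0.11,
-0.0004, 0.0085, 0.0002 ,  -0.15, -0.23, -0.11,
-0.0004, 0.0085, 0.0003 ,  -0.15, -0.23, -0.11,
```

View pics/side2.png

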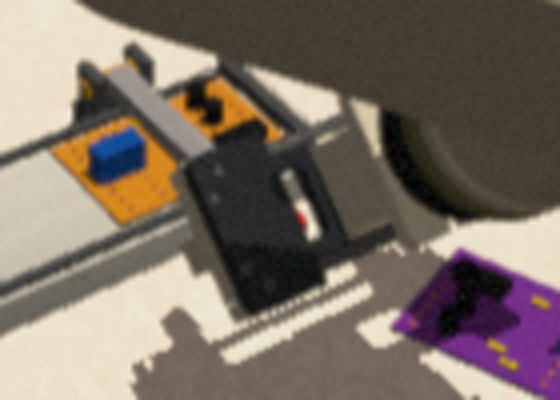

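View pics/top2.png

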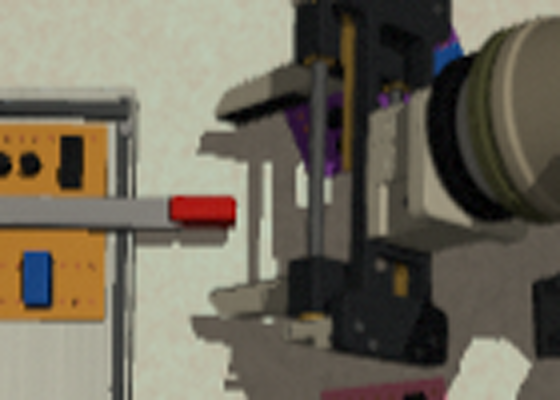

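>>> carry_out(motion=[-0.0005,0.009,-0.001,0,0,0,1,-0.0005,0.009,-0.001,0,0,0,1,-0.0005,0.009,0,0,0,0,1,-0.0005,0.009,0,0,0,0,1,0,0,0,0,0,0,1])

```text
t: 3.2
tool_pos: [0.6079, 0.0877, 0.0379]
orientation: [-0.68, 1.463, -0.671]
force: [-0.0, 0.6, 0.1]
opening: 0.0932
```

```bash
python3 a.py .0 1;python3 - <<'E'
from h import *
for n in("top","side"):
    im=imaging.read_camera(n)
    x,y=(200,90) if n=="top" else (220,120)
    cv2.imwrite(f"pics/{n}3.png",cv2.resize(im[y:y+100,x:x+140],None,fx=4,fy=4,interpolation=cv2.INTER_CUBIC))
E
```

```text
t 3.2 p [0.6079 0.0877 0.0379] open 0.0932 f [-0.   0.6  0.1]
[[0.003, -0.005, 1.0], [-0.761, 0.649, 0.005], [-0.649, -0.761, -0.002]]
[-0.315  0.5    1.597  0.68   1.365 -0.575]
0.0042, -0.0064, 0.0047 ,  -0.41, -0.65, -0.44,
```

View pics/side3.png

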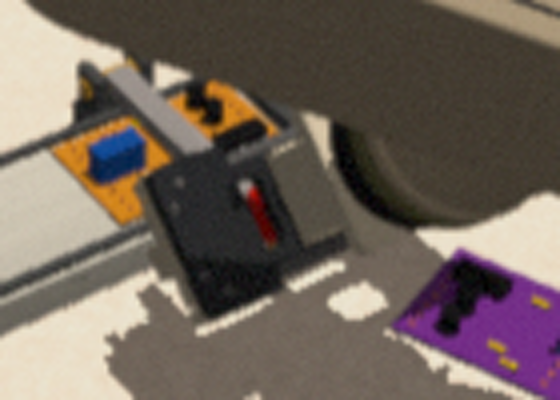

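View pics/top3.png

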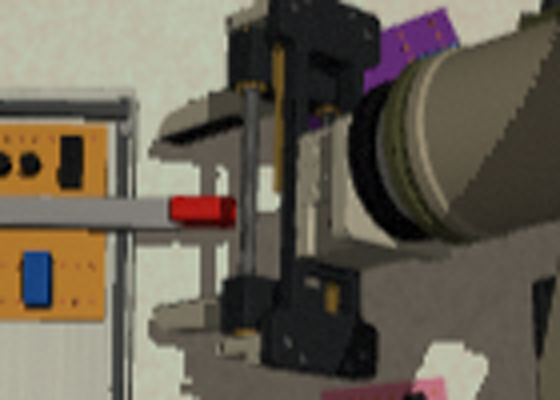

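>>> carry_out(motion=[0.002,-0.003,0.0045,0,0,0,1,0,0,0,0,0,0,0,0,0,0,0,0,0,-0.5,0,0,0,0,0,0,-1,0,0,0,0,0,0,-1], squeeze=20)

```text
t: 3.8
tool_pos: [0.6151, 0.0811, 0.041]
orientation: [-0.678, 1.46, -0.675]
force: [-0.3, 1.3, 0.4]
opening: 0.0656
```

```bash
python3 -c "
from h import *;show()"
```

```text
t 3.8 p [0.6151 0.0811 0.041 ] open 0.0656 f [-0.3  1.3  0.4]
[[0.003, -0.001, 1.0], [-0.762, 0.648, 0.003], [-0.648, -0.762, 0.002]]
[-0.322  0.51   1.576  0.677  1.373 -0.573]
```

>>> carry_out(motion=[0,0,-0.002,0,0,0,-1,0,0,0,0,0,0,-1,0,0,0,0,0,0,-1,0,0,0,0,0,0,-1,0,0,0,0,0,0,-1], squeeze=20)

```text
t: 4.3
tool_pos: [0.6127, 0.0811, 0.041]
orientation: [-0.678, 1.46, -0.675]
force: [-0.3, 0.7, -0.0]
opening: 0.0256
```

```bash
python3 -c "
from h import *;show()"
```

```text
t 4.3 p [0.6127 0.0811 0.041 ] open 0.0256 f [-0.3  0.7 -0. ]
[[0.003, -0.001, 1.0], [-0.762, 0.648, 0.003], [-0.648, -0.762, 0.002]]
[-0.323  0.505  1.583  0.677  1.372 -0.575]
```

>>> carry_out(motion=[0,0,0,0,0,0,-1,0,0,0,0,0,0,-1,0,0,0,0,0,0,-1,0,0,0,0,0,0,-1,0,0,0,0,0,0,-1], squeeze=20)

```text
t: 4.8
tool_pos: [0.6115, 0.0812, 0.0409]
orientation: [-0.679, 1.462, -0.673]
force: [-1.3, -0.8, 0.2]
opening: 0.0156
```

```bash
python3 - <<'E'
from h import *
show()
for n in("top","side"):
    im=imaging.read_camera(n)
    x,y=(200,90) if n=="top" else (220,120)
    cv2.imwrite(f"pics/{n}4.png",cv2.resize(im[y:y+100,x:x+140],None,fx=4,fy=4,interpolation=cv2.INTER_CUBIC))
E
```

```text
t 4.8 p [0.6115 0.0812 0.0409] open 0.0156 f [-1.3 -0.8  0.2]
[[0.003, -0.003, 1.0], [-0.762, 0.648, 0.004], [-0.648, -0.762, -0.0]]
[-0.323  0.505  1.584  0.676  1.374 -0.575]
```

View pics/top4.png

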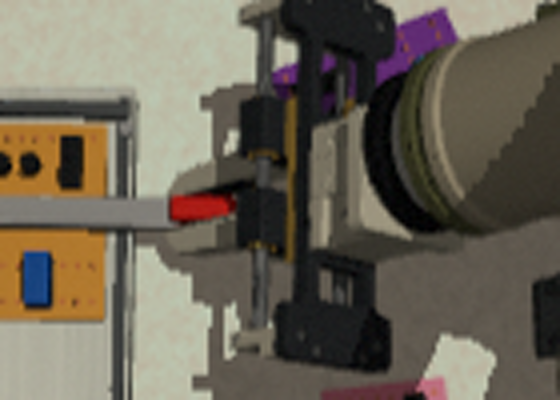

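```bash
cat > arc.py <<'E'
from h import *
import sys
show();s,p,r=cur()
h=F(P0,[.05,.062,.034])[0]; ax=fx().apply([1,0,0])
v=p-h; v-=ax*(v@ax); u=fx().inv().apply(v); print("bar angle est",np.degrees(np.arctan2(u[2],-u[1])-np.arctan2(6,150)),"radius",np.linalg.norm(u)*1e3,"tilt",np.degrees(np.arctan2(-r.as_matrix()[2,1],r.as_matrix()[1,1])))
st=float(sys.argv[1]);po=[]
for k in range(1,6):
    q=R.from_rotvec(-ax*np.radians(st*k)); po.append((h+q.apply(p-h),q*r))
rows(p,r,po)
E
python3 arc.py 5
```

```text
t 4.9 p [0.6115 0.0812 0.0409] open 0.0152 f [-0.7 -0.5  1. ]
[[0.003, -0.003, 1.0], [-0.762, 0.648, 0.004], [-0.648, -0.762, -0.001]]
[-0.323  0.505  1.584  0.676  1.374 -0.575]
bar angle est 0.3513163599754887 radius 149.25004404606727 tilt 49.60474461616123
-0.0093, -0.0091, -0.0000 ,  0.06, -0.04, -5.00,
-0.0093, -0.0091, -0.0000 ,  0.06, -0.04, -5.00,
-0.0093, -0.0091, -0.0000 ,  0.06, -0.04, -5.00,
-0.0093, -0.0091, -0.0000 ,  0.06, -0.04, -5.00,
-0.0093, -0.0091, -0.0000 ,  0.06, -0.04, -5.00,
```

>>> carry_out(motion=[-0.0045,-0.0045,0,0,0,-2.5,-1,-0.009,-0.009,0,0,0,-5,-1,-0.009,-0.009,0,0,0,-5,-1,-0.009,-0.009,0,0,0,-5,-1,-0.009,-0.009,0,0,0,-5,-1], squeeze=25)

```text
t: 5.4
tool_pos: [0.6114, 0.0938, 0.0939]
orientation: [-0.982, 1.343, -0.984]
force: [-3.2, 2.7, -2.8]
opening: 0.0152
```

```bash
python3 arc.py 5
```

```text
t 5.4 p [0.6114 0.0938 0.0939] open 0.0152 f [-3.2  2.7 -2.8]
[[-0.005, -0.002, 1.0], [-0.954, 0.3, -0.004], [-0.3, -0.954, -0.003]]
[-0.106  0.29   1.607  0.315  1.293 -0.196]
bar angle est 21.414076866032143 radius 149.0814171714954 tilt 72.56202857811964
-0.0090, -0.0094, -0.0002 ,  0.11, -0.02, -5.00,
-0.0090, -0.0094, -0.0002 ,  0.11, -0.02, -5.00,
-0.0090, -0.0094, -0.0002 ,  0.11, -0.02, -5.00,
-0.0090, -0.0094, -0.0002 ,  0.11, -0.02, -5.00,
-0.0090, -0.0094, -0.0002 ,  0.11, -0.02, -5.00,
```

>>> carry_out(motion=[-0.009,-0.0095,0,0,0,-5,-1,-0.009,-0.0095,0,0,0,-5,-1,-0.009,-0.0095,0,0,0,-5,-1,-0.009,-0.0095,0,0,0,-5,-1,-0.009,-0.0095,0,0,0,-5,-1])

```text
t: 5.9
tool_pos: [0.6107, 0.1349, 0.1489]
orientation: [-1.314, 1.142, -1.321]
force: [-0.6, 4.0, -6.9]
opening: 0.0155
```

```bash
python3 arc.py 5
```

```text
t 5.9 p [0.6107 0.1349 0.1489] open 0.0155 f [-0.6  4.  -6.9]
[[-0.006, -0.001, 1.0], [-0.989, -0.146, -0.006], [0.146, -0.989, -0.001]]
[ 0.217  0.292  1.474 -0.145  1.41   0.249]
bar angle est 48.00889418077743 radius 149.40036159598827 tilt 98.4155988419779
-0.0091, -0.0093, -0.0003 ,  0.12, 0.02, -5.00,
-0.0091, -0.0093, -0.0003 ,  0.12, 0.02, -5.00,
-0.0091, -0.0093, -0.0003 ,  0.12, 0.02, -5.00,
-0.0091, -0.0093, -0.0003 ,  0.12, 0.02, -5.00,
-0.0091, -0.0093, -0.0003 ,  0.12, 0.02, -5.00,
```

>>> carry_out(motion=[-0.009,-0.0093,0,0,0,-5,-1,-0.009,-0.0093,0,0,0,-5,-1,-0.009,-0.0093,0,0,0,-5,-1,-0.009,-0.0093,0,0,0,-5,-1,-0.009,-0.0093,0,0,0,-5,-1])

```text
t: 6.4
tool_pos: [0.6098, 0.1962, 0.1797]
orientation: [-1.632, 0.869, -1.64]
force: [0.2, 0.4, -6.4]
opening: 0.0153
```

```bash
python3 arc.py 4
```

```text
t 6.4 p [0.6098 0.1962 0.1797] open 0.0153 f [ 0.2  0.4 -6.4]
[[-0.006, -0.002, 1.0], [-0.826, -0.563, -0.006], [0.563, -0.826, 0.002]]
[ 0.507  0.55   1.196 -0.518  1.699  0.527]
bar angle est 74.53998730956586 radius 149.62771449014392 tilt 124.27662103213123
-0.0073, -0.0074, -0.0003 ,  0.09, 0.05, -4.00,
-0.0073, -0.0074, -0.0003 ,  0.09, 0.05, -4.00,
-0.0073, -0.0074, -0.0003 ,  0.09, 0.05, -4.00,
-0.0073, -0.0074, -0.0003 ,  0.09, 0.05, -4.00,
-0.0073, -0.0074, -0.0003 ,  0.09, 0.05, -4.00,
```

>>> carry_out(motion=[-0.0073,-0.0074,0,0,0,-4,-1,-0.0073,-0.0074,0,0,0,-4,-1,-0.0073,-0.0074,0,0,0,-4,-1,-0.005,-0.005,0,0,0,-2.8,-1,0,0,0,0,0,0,-1])

```text
t: 6.9
tool_pos: [0.6091, 0.2395, 0.1834]
orientation: [-1.813, 0.662, -1.821]
force: [-0.6, -0.8, 4.6]
opening: 0.0157
```

```bash
python3 arc.py 1; python3 - <<'E'
from h import *
for n in("top","side"):
    cv2.imwrite(f"pics/{n}5.png",imaging.read_camera(n))
E
```

```text
t 6.9 p [0.6091 0.2395 0.1834] open 0.0157 f [-0.6 -0.8  4.6]
[[-0.004, 0.001, 1.0], [-0.643, -0.766, -0.002], [0.766, -0.643, 0.003]]
[ 0.637  0.793  0.965 -0.711  1.905  0.584]
bar angle est 91.25682921972904 radius 149.64470316761393 tilt 140.0167367827629
-0.0018, -0.0019, -0.0001 ,  0.02, 0.01, -1.00,
-0.0018, -0.0019, -0.0001 ,  0.02, 0.01, -1.00,
-0.0018, -0.0019, -0.0001 ,  0.02, 0.01, -1.00,
-0.0018, -0.0019, -0.0001 ,  0.02, 0.01, -1.00,
-0.0018, -0.0019, -0.0001 ,  0.02, 0.01, -1.00,
```

View pics/side5.png

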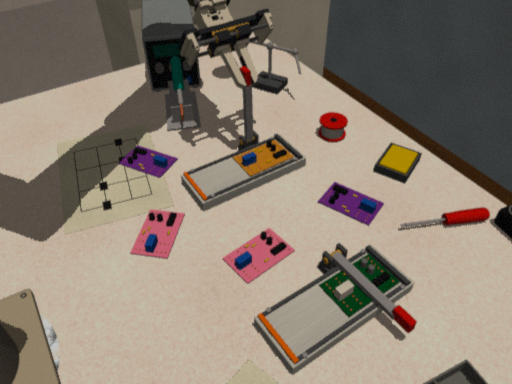

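View pics/top5.png

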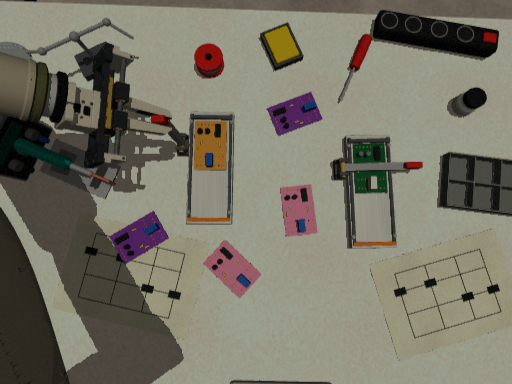

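>>> carry_out(motion=[0,0,0,0,0,0,0.5,0,0,0,0,0,0,0.5,0,0,0,0,0,0,0.5,0,0,0,0,0,0,0.5,0,0,0,0,0,0,0.5])

```text
t: 7.5
tool_pos: [0.609, 0.2387, 0.1825]
orientation: [-1.812, 0.668, -1.817]
force: [0.2, 0.0, -0.5]
opening: 0.051
```

```bash
python3 arc.py 1
```

```text
t 7.5 p [0.609  0.2387 0.1825] open 0.051 f [ 0.2  0.  -0.5]
[[-0.003, -0.001, 1.0], [-0.647, -0.763, -0.003], [0.763, -0.647, 0.002]]
[ 0.634  0.79   0.968 -0.706  1.902  0.584]
bar angle est 90.9602753859077 radius 148.74895922728044 tilt 139.7083021023355
-0.0018, -0.0019, -0.0001 ,  0.02, 0.02, -1.00,
-0.0018, -0.0019, -0.0001 ,  0.02, 0.02, -1.00,
-0.0018, -0.0019, -0.0001 ,  0.02, 0.02, -1.00,
-0.0018, -0.0019, -0.0001 ,  0.02, 0.02, -1.00,
-0.0018, -0.0019, -0.0001 ,  0.02, 0.02, -1.00,
```

>>> carry_out(motion=[0,-0.012,0,0,0,0,0.6,0,-0.018,0,0,0,0,0.6,0,-0.02,0,0,0,0,0.6,0.01,-0.02,0,0,0,0,0.6,0.02,-0.02,0,0,0,0,0.6])

```text
t: 8.0
tool_pos: [0.6075, 0.2867, 0.2599]
orientation: [-1.825, 0.669, -1.814]
force: [-0.9, -0.5, 0.2]
opening: 0.0743
```

```bash
cat > b.py <<'E'
from h import *
import sys
# args: fixture x,y,z(mm) tilt n
show();s,p,r=cur()
x,y,z,ti,n=map(float,sys.argv[1:6]);t=np.radians(ti)
tr=fx()*tool((np.sin(t),0,-np.cos(t)),(0,1,0))
tp=F(P0,np.array([x,y,z])/1e3)[0]; print("target",tp.round(4),"here fix",(fx().inv().apply(p-[P0[0],P0[1],0])*1e3).round(1),"here ang",(fx().inv()*r).as_matrix().round(3)[:,1:].T.tolist())
rows(p,r,line(p,r,tp,tr,int(n)))
E
python3 b.py -60 0 230 20 12
python3 - <<'E'
from h import *
for n in("top","side"):
    cv2.imwrite(f"pics/{n}6.png",imaging.read_camera(n))
E
```

```text
t 8.0 p [0.6075 0.2867 0.2599] open 0.0743 f [-0.9 -0.5  0.2]
[[0.003, -0.009, 1.0], [-0.642, -0.766, -0.005], [0.766, -0.642, -0.008]]
[ 0.681  0.845  0.746 -0.735  2.068  0.496]
target [0.501  0.1662 0.23  ] here fix [ 48.8 118.5 259.9] here ang [[-0.024, -0.766, -0.642], [1.0, -0.024, -0.008]]
0.0045, 0.0094, -0.0088 ,  4.43, -6.28, 1.91,
0.0038, 0.0085, -0.0100 ,  4.43, -6.28, 1.91,
0.0029, 0.0076, -0.0109 ,  4.43, -6.28, 1.91,
0.0019, 0.0066, -0.0118 ,  4.43, -6.28, 1.91,
0.0008, 0.0057, -0.0124 ,  4.43, -6.28, 1.91,
-0.0004, 0.0047, -0.0128 ,  4.43, -6.28, 1.91,
-0.0017, 0.0037, -0.0130 ,  4.43, -6.28, 1.91,
-0.0030, 0.0028, -0.0130 ,  4.43, -6.28, 1.91,
-0.0044, 0.0019, -0.0128 ,  4.43, -6.28, 1.91,
-0.0057, 0.0011, -0.0123 ,  4.43, -6.28, 1.91,
-0.0070, 0.0004, -0.0117 ,  4.43, -6.28, 1.91,
-0.0082, -0.0002, -0.0109 ,  4.43, -6.28, 1.91,
```

View pics/side6.png

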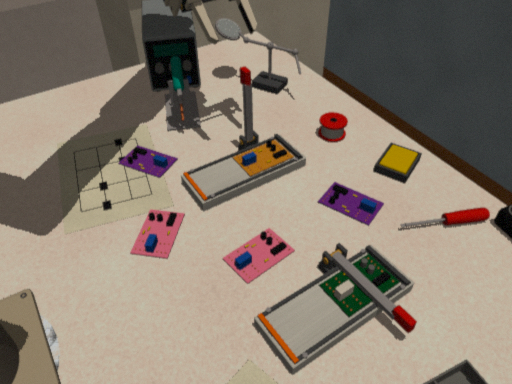

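View pics/top6.png

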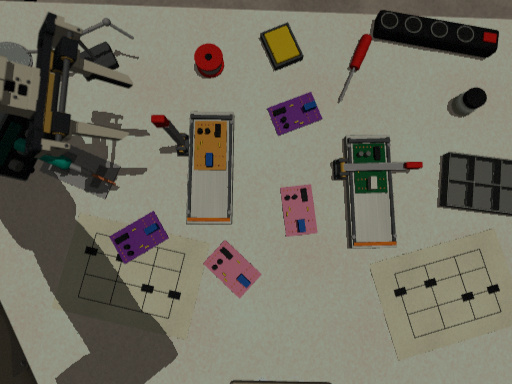

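```bash
python3 b.py -60 0 280 20 12
python3 - <<'E'
from h import *
for th in (80,85,88,90,92,95,97):
    t=np.radians(th);L=[.05,.062-.150*np.cos(t)+.006*np.sin(t),.034+.150*np.sin(t)+.006*np.cos(t)]
    L=F(P0,L);print(th,proj("top",L).round(1),proj("side",L).round(1))
for n in("top","side"):
    im=cv2.imread(f"pics/{n}6.png").astype(int);m=(im[...,2]>110)&(im[...,1]<50)&(im[...,0]<50)
    k,l,st,c=cv2.connectedComponentsWithStats(m.astype(np.uint8));print(n,[(st[i,4],c[i].round(1).tolist()) for i in range(1,k) if st[i,4]>15])
E
```

```text
t 8.1 p [0.6091 0.2874 0.2657] open 0.0746 f [0.2 0.6 1.5]
[[-0.004, -0.004, 1.0], [-0.646, -0.763, -0.006], [0.763, -0.646, 0.001]]
[ 0.681  0.84   0.741 -0.736  2.068  0.496]
target [0.501  0.1662 0.28  ] here fix [ 50.4 119.1 265.7] here ang [[-0.018, -0.763, -0.646], [1.0, -0.025, 0.001]]
0.0075, 0.0070, -0.0089 ,  4.39, -6.31, 1.93,
0.0066, 0.0060, -0.0102 ,  4.39, -6.31, 1.93,
0.0056, 0.0050, -0.0113 ,  4.39, -6.31, 1.93,
0.0045, 0.0039, -0.0122 ,  4.39, -6.31, 1.93,
0.0032, 0.0028, -0.0129 ,  4.39, -6.31, 1.93,
0.0018, 0.0017, -0.0133 ,  4.39, -6.31, 1.93,
0.0004, 0.0006, -0.0136 ,  4.39, -6.31, 1.93,
-0.0011, -0.0004, -0.0135 ,  4.39, -6.31, 1.93,
-0.0026, -0.0014, -0.0133 ,  4.39, -6.31, 1.93,
-0.0041, -0.0023, -0.0128 ,  4.39, -6.31, 1.93,
-0.0056, -0.0030, -0.0120 ,  4.39, -6.31, 1.93,
-0.0069, -0.0037, -0.0111 ,  4.39, -6.31, 1.93,
80 [[177.2 121.1]] [[252.3  83.1]]
85 [[169.7 120.8]] [[248.7  79.7]]
88 [[165.2 120.7]] [[246.6  77.9]]
90 [[162.2 120.7]] [[245.2  76.8]]
92 [[159.3 120.7]] [[243.8  75.9]]
95 [[155.  120.8]] [[241.8  74.6]]
97 [[152.2 120.9]] [[240.4  73.8]]
top [(np.int32(90), [489.6, 37.0]), (np.int32(190), [362.3, 49.7]), (np.int32(521), [208.0, 56.5]), (np.int32(22), [221.2, 67.5]), (np.int32(74), [157.3, 117.6]), (np.int32(74), [414.1, 164.0])]
side [(np.int32(31), [244.8, 69.6]), (np.int32(310), [333.3, 120.5]), (np.int32(41), [338.4, 137.7]), (np.int32(409), [467.6, 214.7]), (np.int32(170), [404.8, 315.5])]
```

>>> carry_out(motion=[0.0075,0.007,-0.009,4.4,-6.3,1.9,0.6,0.0066,0.006,-0.01,4.4,-6.3,1.9,0.6,0.0056,0.005,-0.0115,4.4,-6.3,1.9,0.6,0.0045,0.004,-0.012,4.4,-6.3,1.9,0.6,0.003,0.003,-0.013,4.4,-6.3,1.9,0.6])

```text
t: 8.6
tool_pos: [0.5633, 0.2354, 0.2546]
orientation: [-1.819, 0.22, -1.128]
force: [-0.9, -0.2, 1.4]
opening: 0.0743
```

```bash
python3 b.py -60 0 280 20 7
```

```text
t 8.6 p [0.5633 0.2354 0.2546] open 0.0743 f [-0.9 -0.2  1.4]
[[0.558, 0.304, 0.772], [-0.572, -0.533, 0.624], [0.601, -0.79, -0.123]]
[ 0.672  0.224  1.491 -0.652  1.55   0.006]
target [0.501  0.1662 0.28  ] here fix [  3.6  68.  254.6] here ang [[0.294, -0.538, -0.79], [0.783, 0.609, -0.123]]
0.0029, -0.0003, -0.0135 ,  4.40, -6.09, 1.83,
0.0014, -0.0014, -0.0136 ,  4.40, -6.09, 1.83,
-0.0001, -0.0025, -0.0136 ,  4.40, -6.09, 1.83,
-0.0016, -0.0035, -0.0132 ,  4.40, -6.09, 1.83,
-0.0031, -0.0044, -0.0127 ,  4.40, -6.09, 1.83,
-0.0046, -0.0052, -0.0119 ,  4.40, -6.09, 1.83,
-0.0060, -0.0059, -0.0109 ,  4.40, -6.09, 1.83,
```

>>> carry_out(motion=[0.003,-0.003,-0.0135,4.4,-6.1,1.8,0.6,0.0015,-0.004,-0.0136,4.4,-6.1,1.8,0.6,0,-0.005,-0.0136,4.4,-6.1,1.8,0.6,-0.0015,-0.006,-0.0132,4.4,-6.1,1.8,0.6,-0.003,-0.006,-0.0127,4.4,-6.1,1.8,0.6])

```text
t: 9.1
tool_pos: [0.51, 0.188, 0.2785]
orientation: [-1.643, -0.173, -0.477]
force: [0.5, -0.7, -0.5]
opening: 0.0745
```

```bash
python3 b.py -40 0 200 20 5;python3 - <<'E'
from h import *
for n in("top","side"):
    cv2.imwrite(f"pics/{n}7.png",imaging.read_camera(n))
E
```

```text
t 9.1 p [0.51   0.188  0.2785] open 0.0745 f [ 0.5 -0.7 -0.5]
[[0.9, 0.385, 0.205], [-0.164, -0.136, 0.977], [0.404, -0.913, -0.06]]
[ 0.451 -0.317  1.891 -0.308  1.277 -0.88 ]
target [0.521  0.1666 0.2   ] here fix [-50.6  21.6 278.5] here ang [[0.382, -0.144, -0.913], [0.223, 0.973, -0.06]]
-0.0037, 0.0158, -0.0028 ,  1.60, -2.14, 0.70,
-0.0036, 0.0157, -0.0031 ,  1.60, -2.14, 0.70,
-0.0035, 0.0157, -0.0034 ,  1.60, -2.14, 0.70,
-0.0035, 0.0156, -0.0037 ,  1.60, -2.14, 0.70,
-0.0034, 0.0155, -0.0040 ,  1.60, -2.14, 0.70,
```

View pics/side7.png

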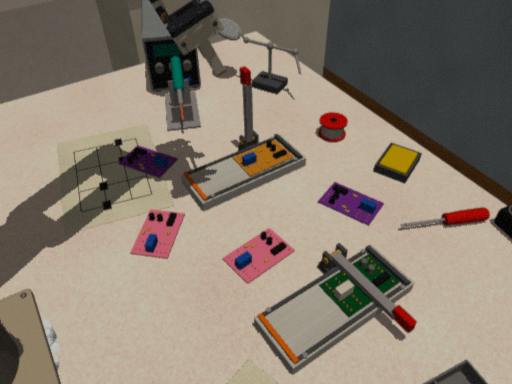

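View pics/top7.png

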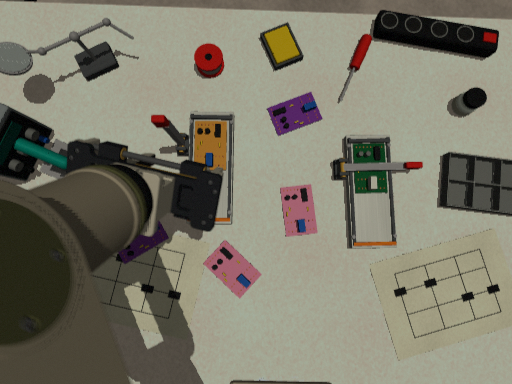

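```bash
python3 b.py -26 0 133 20 10
```

```text
t 9.2 p [0.5108 0.1862 0.2805] open 0.0748 f [0.3 0.3 0.8]
[[0.898, 0.387, 0.209], [-0.167, -0.138, 0.976], [0.406, -0.912, -0.059]]
[ 0.448 -0.32   1.89  -0.31   1.278 -0.879]
target [0.535  0.1669 0.133 ] here fix [-49.8  19.8 280.5] here ang [[0.384, -0.145, -0.912], [0.227, 0.972, -0.059]]
-0.0035, 0.0146, -0.0005 ,  0.80, -1.09, 0.36,
-0.0034, 0.0147, -0.0007 ,  0.80, -1.09, 0.36,
-0.0033, 0.0147, -0.0008 ,  0.80, -1.09, 0.36,
-0.0033, 0.0147, -0.0009 ,  0.80, -1.09, 0.36,
-0.0032, 0.0147, -0.0011 ,  0.80, -1.09, 0.36,
-0.0031, 0.0147, -0.0012 ,  0.80, -1.09, 0.36,
-0.0030, 0.0147, -0.0014 ,  0.80, -1.09, 0.36,
-0.0030, 0.0147, -0.0015 ,  0.80, -1.09, 0.36,
-0.0029, 0.0147, -0.0017 ,  0.80, -1.09, 0.36,
-0.0029, 0.0147, -0.0018 ,  0.80, -1.09, 0.36,
```

>>> carry_out(motion=[-0.007,0.029,-0.001,1.6,-2.2,0.7,-0.35,-0.0065,0.029,-0.0018,1.6,-2.2,0.7,-0.35,-0.0063,0.029,-0.0023,1.6,-2.2,0.7,-0.35,-0.006,0.029,-0.003,1.6,-2.2,0.7,-0.35,-0.0058,0.025,-0.0035,1.6,-2.2,0.7,-0.35])

```text
t: 9.7
tool_pos: [0.5362, 0.1673, 0.1369]
orientation: [-1.545, -0.283, -0.278]
force: [0.7, -0.1, -0.1]
opening: 0.0389
```

```bash
python3 b.py -8 0 83 20 4
```

```text
t 9.7 p [0.5362 0.1673 0.1369] open 0.0389 f [ 0.7 -0.1 -0.1]
[[0.937, 0.35, -0.004], [0.002, 0.008, 1.0], [0.35, -0.937, 0.007]]
[ 0.265 -0.213  2.052 -0.103  0.956 -1.265]
target [0.553  0.1672 0.083 ] here fix [-24.8   0.4 136.9] here ang [[0.35, 0.002, -0.937], [0.014, 1.0, 0.007]]
-0.0008, 0.0141, -0.0001 ,  -0.02, -0.23, 0.13,
-0.0008, 0.0141, -0.0001 ,  -0.02, -0.23, 0.13,
-0.0007, 0.0141, -0.0001 ,  -0.02, -0.23, 0.13,
-0.0007, 0.0141, -0.0001 ,  -0.02, -0.23, 0.13,
```

>>> carry_out(motion=[-0.001,0.014,0,0,-0.3,0,-0.35,-0.001,0.014,0,0,-0.3,0,-0.35,-0.0007,0.014,0,0,-0.3,0,-0.35,-0.0007,0.013,0,0,0,0,-0.35,0,0,0,0,0,0,-0.35])

```text
t: 10.2
tool_pos: [0.5462, 0.1651, 0.0686]
orientation: [-1.555, -0.263, -0.268]
force: [-0.4, 0.6, 0.1]
opening: 0.0301
```

```bash
python3 b.py 4 0 50 20 4;python3 - <<'E'
from h import *
for n in("top","side"):
    im=imaging.read_camera(n)
    x,y=(150,90) if n=="top" else (170,60)
    cv2.imwrite(f"pics/{n}8.png",cv2.resize(im[y:y+140,x:x+150],None,fx=4,fy=4,interpolation=cv2.INTER_CUBIC))
E
```

```text
t 10.2 p [0.5462 0.1651 0.0686] open 0.0301 f [-0.4  0.6  0.1]
[[0.943, 0.332, 0.003], [-0.003, -0.001, 1.0], [0.332, -0.943, -0.0]]
[ 0.257 -0.071  2.057 -0.116  0.831 -1.246]
target [0.565  0.1674 0.05  ] here fix [-14.8  -2.   68.6] here ang [[0.332, -0.007, -0.943], [0.022, 1.0, -0.0]]
0.0029, 0.0059, 0.0006 ,  0.11, -0.29, -0.15,
0.0029, 0.0059, 0.0006 ,  0.11, -0.29, -0.15,
0.0029, 0.0060, 0.0006 ,  0.11, -0.29, -0.15,
0.0028, 0.0060, 0.0005 ,  0.11, -0.29, -0.15,
```

View pics/side8.png

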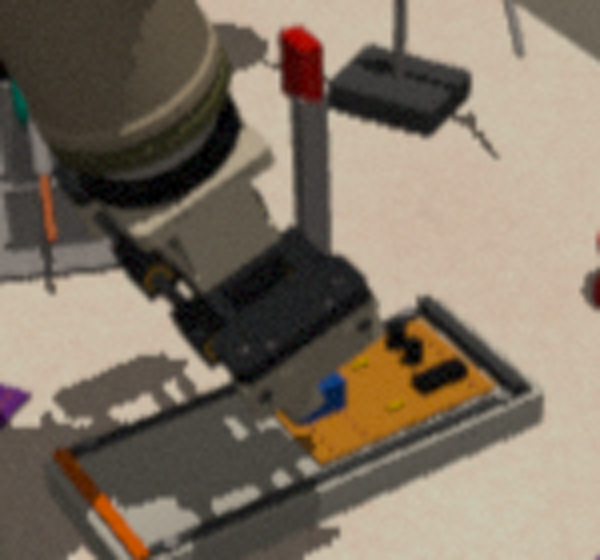

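View pics/top8.png

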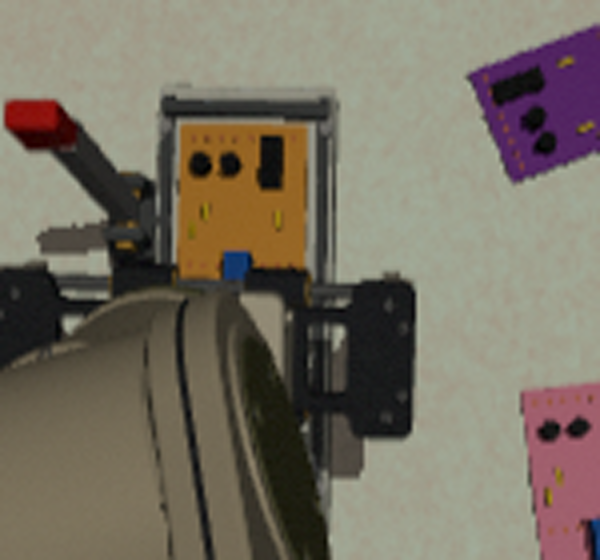

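>>> carry_out(motion=[0.003,0.0055,0.0005,0,-0.3,0,-0.35,0.003,0.0055,0.0005,0,-0.3,0,-0.35,0.003,0.0055,0.0005,0,-0.3,0,-0.35,0.0025,0.004,0.0005,0,-0.2,0,-0.35,0,0,0,0,0,0,-0.35])

```text
t: 10.8
tool_pos: [0.5683, 0.1687, 0.0571]
orientation: [-1.556, -0.285, -0.258]
force: [-0.2, -0.5, 0.6]
opening: 0.0305
```

```bash
python3 b.py 4 0 50 20 1;python3 - <<'E'
from h import *
for n in("top","side"):
    im=imaging.read_camera(n)
    x,y=(150,90) if n=="top" else (170,60)
    cv2.imwrite(f"pics/{n}9.png",cv2.resize(im[y:y+140,x:x+150],None,fx=4,fy=4,interpolation=cv2.INTER_CUBIC))
E
```

```text
t 10.8 p [0.5683 0.1687 0.0571] open 0.0305 f [-0.2 -0.5  0.6]
[[0.941, 0.339, -0.016], [0.017, 0.001, 1.0], [0.339, -0.941, -0.005]]
[ 0.253  0.003  2.011 -0.118  0.796 -1.266]
target [0.565  0.1674 0.05  ] here fix [ 7.4  1.2 57.1] here ang [[0.339, -0.006, -0.941], [0.002, 1.0, -0.005]]
-0.0056, 0.0055, -0.0012 ,  0.33, -0.02, -0.19,
```

View pics/side9.png

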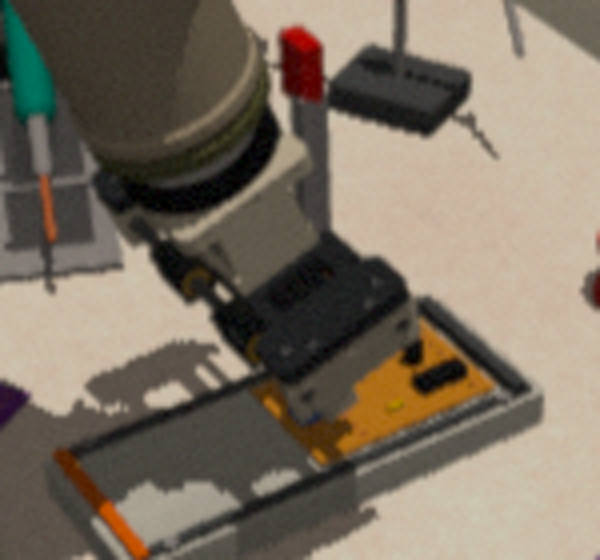

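View pics/top9.png

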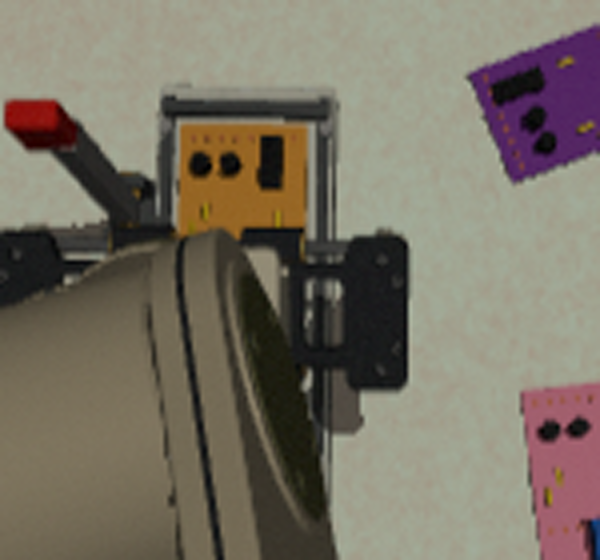

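>>> carry_out(motion=[-0.003,0.003,-0.001,0,0,0,-0.35,-0.002,0.002,0,0,0,0,-0.35,0,0,0,0,0,0,-0.35,0,0,0,0,0,0,-0.35,0,0,0,0,0,0,-0.35])

```text
t: 11.4
tool_pos: [0.5643, 0.1674, 0.0505]
orientation: [-1.556, -0.284, -0.258]
force: [-0.3, -0.4, -0.3]
opening: 0.0306
```

```bash
python3 b.py 4 0 50 20 1
```

```text
t 11.4 p [0.5643 0.1674 0.0505] open 0.0306 f [-0.3 -0.4 -0.3]
[[0.941, 0.339, -0.016], [0.017, 0.001, 1.0], [0.339, -0.941, -0.005]]
[ 0.252  0.003  2.025 -0.12   0.782 -1.264]
target [0.565  0.1674 0.05  ] here fix [ 3.4 -0.1 50.5] here ang [[0.339, -0.006, -0.941], [0.003, 1.0, -0.005]]
0.0004, 0.0007, 0.0001 ,  0.33, -0.04, -0.19,
```

>>> carry_out(motion=[0,0,0,0,0,0,-1,0,0,0,0,0,0,-1,0,0,0,0,0,0,-1,0,0,0,0,0,0,-1,0,0,0,0,0,0,-1], squeeze=12)

```text
t: 11.9
tool_pos: [0.5645, 0.1675, 0.0509]
orientation: [-1.556, -0.285, -0.259]
force: [-0.5, 0.6, -0.3]
opening: 0.014
```

```bash
python3 b.py -76 0 50 20 10
```

```text
t 11.9 p [0.5645 0.1675 0.0509] open 0.014 f [-0.5  0.6 -0.3]
[[0.941, 0.339, -0.016], [0.017, 0.001, 1.0], [0.339, -0.941, -0.005]]
[ 0.253  0.003  2.024 -0.12   0.782 -1.264]
target [0.485  0.1659 0.05  ] here fix [ 3.6  0.  50.9] here ang [[0.339, -0.006, -0.941], [0.003, 1.0, -0.005]]
-0.0075, -0.0026, -0.0000 ,  0.03, -0.00, -0.02,
-0.0075, -0.0026, -0.0000 ,  0.03, -0.00, -0.02,
-0.0075, -0.0026, -0.0000 ,  0.03, -0.00, -0.02,
-0.0075, -0.0026, -0.0000 ,  0.03, -0.00, -0.02,
-0.0075, -0.0026, -0.0000 ,  0.03, -0.00, -0.02,
-0.0075, -0.0026, -0.0000 ,  0.03, -0.00, -0.02,
-0.0075, -0.0026, -0.0000 ,  0.03, -0.00, -0.02,
-0.0075, -0.0026, -0.0000 ,  0.03, -0.00, -0.02,
-0.0075, -0.0026, -0.0000 ,  0.03, -0.00, -0.02,
-0.0075, -0.0026, -0.0000 ,  0.03, -0.00, -0.02,
```

>>> carry_out(motion=[-0.0028,-0.001,0,0,0,0,-1,-0.0028,-0.001,0,0,0,0,-1,-0.0028,-0.001,0,0,0,0,-1,-0.0028,-0.001,0,0,0,0,-1,-0.0028,-0.001,0,0,0,0,-1])

```text
t: 12.4
tool_pos: [0.5486, 0.1672, 0.0508]
orientation: [-1.556, -0.285, -0.259]
force: [0.2, -0.4, -0.4]
opening: 0.014
```

```bash
python3 b.py -76 0 50.5 20 10|head -7
```

```text
t 12.4 p [0.5486 0.1672 0.0508] open 0.014 f [ 0.2 -0.4 -0.4]
[[0.94, 0.339, -0.016], [0.017, 0.001, 1.0], [0.339, -0.941, -0.005]]
[ 0.261 -0.039  2.065 -0.123  0.783 -1.254]
target [0.485  0.1659 0.0505] here fix [-12.3   0.1  50.8] here ang [[0.339, -0.006, -0.941], [0.003, 1.0, -0.005]]
-0.0060, -0.0021, -0.0000 ,  0.03, -0.01, -0.02,
-0.0060, -0.0021, -0.0000 ,  0.03, -0.01, -0.02,
-0.0060, -0.0021, -0.0000 ,  0.03, -0.01, -0.02,
```

Tracks well. Continue.

>>> carry_out(motion=[-0.0056,-0.002,0,0,0,0,-1,-0.0056,-0.002,0,0,0,0,-1,-0.0056,-0.002,0,0,0,0,-1,-0.0056,-0.002,0,0,0,0,-1,-0.0056,-0.002,0,0,0,0,-1])

```text
t: 12.9
tool_pos: [0.5164, 0.1667, 0.0508]
orientation: [-1.556, -0.285, -0.259]
force: [0.9, 0.5, 0.2]
opening: 0.014
```

```bash
python3 b.py -76 0 50.5 20 5|head -5
```

```text
t 12.9 p [0.5164 0.1667 0.0508] open 0.014 f [0.9 0.5 0.2]
[[0.94, 0.34, -0.016], [0.016, 0.001, 1.0], [0.34, -0.941, -0.005]]
[ 0.279 -0.126  2.147 -0.131  0.79  -1.232]
target [0.485  0.1659 0.0505] here fix [-44.6   0.1  50.8] here ang [[0.34, -0.005, -0.941], [0.003, 1.0, -0.005]]
-0.0059, -0.0021, -0.0000 ,  0.06, -0.01, -0.03,
```

>>> carry_out(motion=[-0.0056,-0.002,0,0,0,0,-1,-0.0056,-0.002,0,0,0,0,-1,-0.0056,-0.002,0,0,0,0,-1,-0.0056,-0.002,0,0,0,0,-1,-0.004,-0.0014,0,0,0,0,-1])

```text
t: 13.4
tool_pos: [0.4856, 0.1663, 0.0508]
orientation: [-1.555, -0.285, -0.259]
force: [-0.2, -0.0, -0.5]
opening: 0.0138
```

```bash
python3 b.py -76 0 50.5 20 5|head -5; python3 - <<'E'
from h import *
for n in("top","side"):
    im=imaging.read_camera(n)
    x,y=(150,90) if n=="top" else (170,60)
    cv2.imwrite(f"pics/{n}10.png",cv2.resize(im[y:y+140,x:x+150],None,fx=4,fy=4,interpolation=cv2.INTER_CUBIC))
E
```

```text
t 13.4 p [0.4856 0.1663 0.0508] open 0.0138 f [-0.2 -0.  -0.5]
[[0.94, 0.34, -0.016], [0.017, 0.001, 1.0], [0.34, -0.94, -0.005]]
[ 0.299 -0.214  2.223 -0.138  0.804 -1.209]
target [0.485  0.1659 0.0505] here fix [-75.3   0.3  50.8] here ang [[0.34, -0.005, -0.94], [0.003, 1.0, -0.005]]
-0.0001, 0.0000, -0.0001 ,  0.06, -0.01, -0.03,
```

View pics/side10.png

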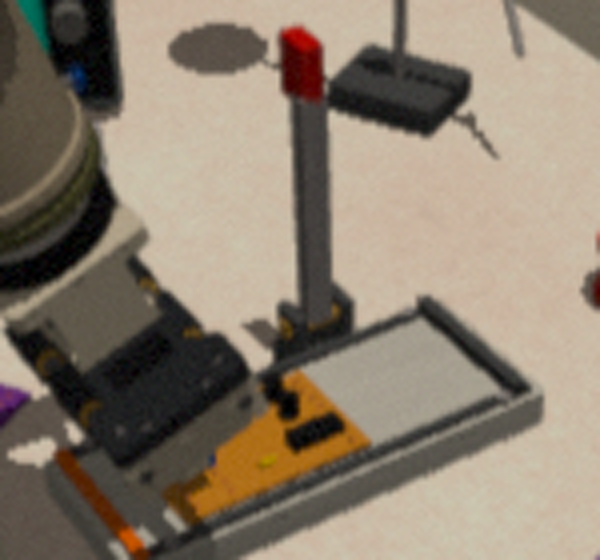

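View pics/top10.png

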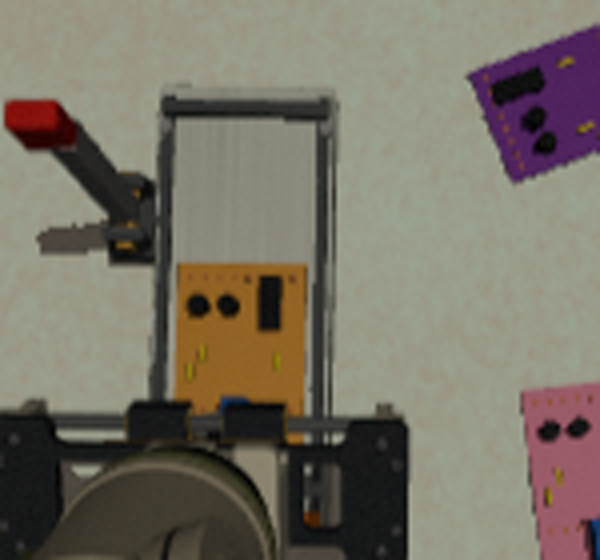

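>>> carry_out(motion=[0,0,0,0,0,0,-0.4,0,0,0,0,0,0,-0.4,0,0,0,0,0,0,-0.4,0,0,0,0,0,0,-0.4,0,0,0,0,0,0,-0.4])

```text
t: 14.0
tool_pos: [0.4859, 0.1662, 0.0507]
orientation: [-1.556, -0.285, -0.259]
force: [0.6, -0.3, -0.0]
opening: 0.0279
```

>>> carry_out(motion=[0,-0.004,0,0,0,0,-0.4,0,-0.008,0,0,0,0,-0.4,0,-0.015,0,0,0,0,-0.4,0,-0.02,0,0,0,0,-0.4,0,-0.025,0,0,0,0,-0.4])

```text
t: 14.5
tool_pos: [0.458, 0.1651, 0.1179]
orientation: [-1.558, -0.279, -0.253]
force: [-0.0, 0.8, 0.6]
opening: 0.0279
```

>>> carry_out(motion=[0,-0.03,0,0,0,0,-0.4,0,-0.03,0,0,0,0,-0.4,0,-0.03,0.01,0,0,0,-0.4,0,-0.03,0.02,0,0,0,-0.4,0,-0.01,0.02,0,0,0,-0.4])

```text
t: 15.0
tool_pos: [0.4113, 0.2146, 0.2509]
orientation: [-1.555, -0.28, -0.262]
force: [0.6, 0.9, 0.6]
opening: 0.0279
```

```bash
python3 - <<'E'
from h import *
show()
for n in("top","side"):
    im=imaging.read_camera(n); cv2.imwrite(f"pics/{n}11f.png",im)
    x,y=(150,90) if n=="top" else (170,60)
    cv2.imwrite(f"pics/{n}11.png",cv2.resize(im[y:y+145,x:x+150],None,fx=4,fy=4,interpolation=cv2.INTER_CUBIC))
E
```

```text
t 15.0 p [0.4113 0.2146 0.2509] open 0.0279 f [0.6 0.9 0.6]
[[0.941, 0.338, -0.011], [0.012, 0.0, 1.0], [0.338, -0.941, -0.004]]
[ 0.494 -0.567  2.101 -0.167  1.304 -1.069]
```

View pics/side11.png

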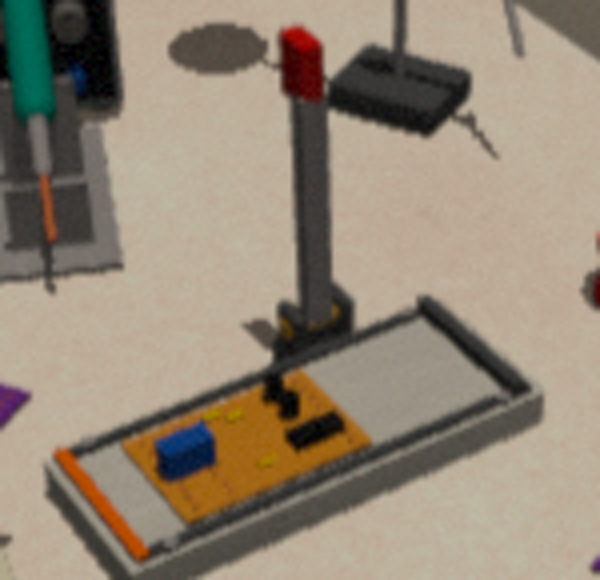

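View pics/top11f.png

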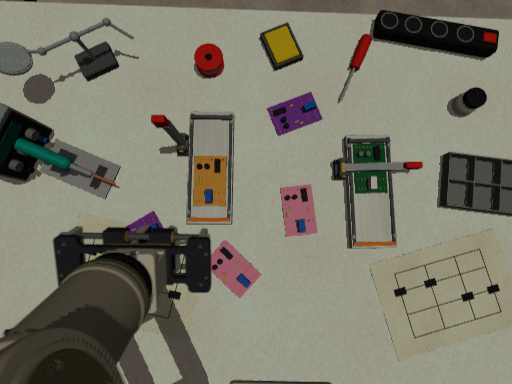

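```bash
python3 - <<'E'
from h import *
for u in((178,264),(306,264)):
    print(fx().inv().apply(ray("top",(150+u[0]/4,90+u[1]/4),.027)-[P0[0],P0[1],0]).round(4))
robot.close_job()
E
```

```text
[0.0206 0.0363 0.027 ]
[ 0.0214 -0.0339  0.027 ]
the job is handed in; nothing more can be done
```

The tan fixture's clamp bar is upright, and the tan board now lies flat on the bed, clear of where the bar comes down. I handed the job in at about 15 s of the 51 s allowed.

- **Bar:** I gripped the red grip and swung the bar along its arc to about 91°, judged from the arm's pose and the camera images. It stayed upright after I let go, including while the board was moved.
- **Board:** I gripped the blue relay with the tool tilted away from the upright bar and slid the board about 79 mm towards the orange lip. The tool height stayed constant to about 0.1 mm, so the board was not lifted. Then I released it and backed away.
- **Last checks:** The board's rear edge measures about x +21 mm in the fixture's frame, and the bar covers x 42 to 58 mm. The two rear corners differ by under 1 mm, so the board is straight. The final pictures show the green board and the look-alikes where they were, and the robot touching nothing.
- **Forces:** The forces I read after each move were only a few newtons. I saw no spikes, but I did not record force continuously.
- **Disagreement:** The two cameras disagreed by 1–2 pixels when I fitted the fixture's pose, which is about their stated calibration error.

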